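Square a mosaic frame into the corner jig

TASK

Lift the framed mosaic from the wooden board onto the plywood corner jig and push it flat against the long aluminium fence, leaning on it with about 10 N for half a second; then slide it along and lean on it likewise against the short fence, so that it sits square and flush in the corner. Then swing the red keeper by its black knob over the frame until it stands square to the long fence, without shifting the frame. Do not ram the fences, and leave the marble strip, tape measure, jar and bowl alone.

Things in the scene. Friction and masses are not known exactly. Their poses are not given: they have to be found in the camera images.
- frame: Dark wooden frame with a small mosaic, 120 mm along its x, 160 mm along its y, 26 mm high, 0.3 to 0.55 kg. Bars 22 mm wide; the mosaic inside lies low (top 9 mm above the underside), so the bars stand 17 mm proud and one can be gripped across. Origin: centre of the underside; z up. Starts on the wooden board. Goes into the jig either way round, its 160 mm side along the long fence.
- board: Fixed light wooden board, 210 x 210 x 14 mm, origin at the centre of its underside; the frame starts on top.
- jig: Fixed plywood jig, 230 mm (x) by 260 mm (y), deck 15 mm thick, origin at the centre of its underside. Two aluminium fences stand on its +x and +y edges, a red keeper on a steel post near its -x edge.
- corner (a point): Inner corner of the two fences at the level of the deck's top, axes parallel to the jig's: the long fence's face is the plane x = 0 here, the short fence's face the plane y = 0; the frame's room is at negative x and negative y. Seated, the frame's centre is at x = -60, y = -80 mm in these axes.
- long_fence: Aluminium fence, 220 mm along y, 18 mm thick, 22 mm high above the deck; origin at the centre of its underside; its working face is its -x face, 9 mm from the origin.
- short_fence: Aluminium fence, 160 mm along x, 18 mm thick, 22 mm high above the deck; origin at the centre of its underside; its working face is its -y face, 9 mm from the origin.
- keeper (a joint): Red keeper bar, 80 mm long, 18 wide, underside 33 mm above the deck: it passes 7 mm over a seated frame. Turns about an upright post at x = -165, y = -135 mm from the corner. 0 rad: points along the jig's -y (open); grows counter-clockwise from above; 1.57: points along +x, over the frame (shut); stop at 1.75. Stays where left; needs about 2 N at the knob. Starts at 0 to 0.4.
- keeper_knob (a point): Top centre of the keeper's upright black knob, 18 mm in diameter and 38 mm tall (it rises from the keeper's top, 40 mm above the deck, to 78 mm), 50 mm from the post's axis.
- strip: Loose marble strip, 170 x 18 x 14 mm, lying between the board and the jig. Leave alone.
- tape: Loose black tape measure, 70 x 38 x 65 mm, between the board and the jig. Leave alone.
- jar: Loose glass jar with white cap, 76 mm across, 100 mm high. Leave alone.
- bowl: Loose white bowl, 120 mm across, 45 mm high. Leave alone.
Not all that is in view belongs to the job. Of the things like the frame, leave any that is green or turquoise; of the rest the larger one is meant.

How it is judged:
By the outcome, as a careful person would: the job done as asked, in the order asked, and still so for the second after the job is handed in, with the robot touching nothing.
It also fails if it takes over 72 s, if anything falls off the work surface, if the arm or the gripper's body presses on something with over 40 N, if the wrist force passes 120 N, or if a joint passes its speed limit or range.

ROBOT

A 6-joint arm with a two-finger parallel gripper is mounted at the origin on the work surface. World frame = base frame: x ahead of the robot, y to its left, z up, the work surface at z = 0. Lengths are in mm, angles in rad, forces in N, time in s.
With the tool pointing down it reaches from about 300 to 750 mm from the base axis. Payload 8.5 kg.
Tool frame: the origin (TCP) lies midway between the tips of the shut fingers; the grasp point (between the pads) lies 19 mm behind it; y points along the fingers, z is the direction in which the jaws open and shut, and the axes are right-handed (so a half turn about y gives the same grasp; the last joint's range is limited). The gripper opens to 88 mm and grips with 3 to 60 N. Pads are 18 mm wide; open, the fingers measure 123 mm over their backs; the gripper's body (75 mm by 187 mm) begins 45 mm behind the grasp point.
Start: joints at [-1.564, 0.381, 1.297, -0, 1.464, -0.215], TCP at [120.988, -536.509, 238.748] pointing down, gripper open.
Joint ranges: [-3.11, 3.11], [-0.89, 2.33], [0.22, 2.48], [-1.42, 4.56], [0.17, 2.85], [-2.88, 2.88]. Speed limits (rad/s): [2.39, 2.39, 3.14, 3.14, 3.14, 3.14].

INTERFACE

Orientations are given as a rotation vector (axis times angle).
In Python, from bench import env gives the robot as it stands. The module is installed in compiled form; this text tells all that it offers.
- The arm moves only by the shell command python3 -m creep 'ROWS'. ROWS is JSON, a list of rows, each a list of 7 numbers: the shift along the world's x, y, z in m, then the turn, a rotation vector about the world's x, y, z in rad, then the gripper command: -1 is shut, 1 is fully open, values between are in proportion. A call has 1 to 10 rows; each row is the pose to reach, as a shift and turn from the pose commanded when the call began; what a row does not reach only later rows make up. A row lasts 1/8 s, in which the tool goes at most 62.5 mm and 10.7 degrees, less where a joint would pass 70% of its speed; a pose out of reach is approached as far as the arm can. A call with a gripper value outside its range is refused whole. The fingers move at their own pace and stop on an object; the grip force is fixed at half the most. Time passes only in rows, so rows that repeat a pose let the fingers close. It gives the time, the measured TCP pose, the force and the opening at its end, in the units of the state.
- env.get_obs(): the state, without advancing time (a new reading comes with each control period).
- env.read_camera(name): name is "scene" or "top"; returns (picture, depth): 400x640x3 uint8, blue, green, red; 400x640 float32, mm along the optical axis (not along the pixel's ray), 0 where there is no reading.
- env.calibration(name): a dict with "fovy" (degrees; the focal length in pixels is half the picture's height over the tangent of half this angle, whatever the lens; pixels are square), "cx", "cy" (the principal point, pixels), "k1" (the pictures are not rectified: a ray, as slopes to the right and down, at radius r is drawn at 1 + k1 r^2 times it, then the intrinsics apply), "T" (4x4, takes a point from camera to world coordinates). Camera axes: x right, y down, z forward; pixel columns grow to the right and rows downward; lengths in mm; the calibration is good to about 2 mm. A picture is of the moment at which its call begins. calibration takes no time and is no camera call.
- env.sign_off(): hands the job in, once; it reports no verdict.
The state is a dict: "time": time; "joint_pos": joint angles; "qvel": joint speeds; "joint_efforts": joint torques, N m; "eef_pos": TCP position; "tool_rot": TCP orientation; "contact_force": force on the tool from outside, world axes, zero at the start; "torque": the same for the moment, N m; "width": finger opening in mm.
Only numpy, scipy, OpenCV 4.12 (cv2) and the standard library are available. Lean on these libraries where they do the work, as an engineer would, in place of code of your own. Each camera call takes 0.05 s, during which the arm holds its last target. There are 200 camera calls.

## Working session

There is one attempt and no reset: what is moved stays moved. The work goes in short steps, Python scripts to look and compute and a shell command to move; the robot and the scene stay as the last step left them, time stands still between calls to the robot, and variables do not carry over. Pictures are saved under pics/ and viewed, about 8 in all and at most 12, crops included, and the job is handed in when it is done.

```bash
mkdir -p pics
cat > h.py <<'E'
import numpy as np, cv2
from bench import env
def cam(n):
    c=env.calibration(n); f=200/np.tan(np.radians(c["fovy"])/2); return c,f
def ray(n,uv):
    c,f=cam(n); uv=np.atleast_2d(np.array(uv,float))
    d=(uv-[c["cx"],c["cy"]])/f; s=d.copy()
    for _ in range(20): s=d/(1+c["k1"]*(s**2).sum(1,keepdims=True))
    T=np.array(c["T"]); return T[:3,3], np.c_[s,np.ones(len(s))]@T[:3,:3].T
def onz(n,uv,z):
    o,d=ray(n,uv); return o+d*((z-o[2])/d[:,2])[:,None]
def cloud(n,dep):
    v,u=np.mgrid[:400,:640]; o,d=ray(n,np.c_[u.ravel(),v.ravel()])
    return (o+d*dep.reshape(-1,1)).reshape(400,640,3)
E
python3 - <<'E'
from h import *
for n in("scene","top"):
    im,d=env.read_camera(n); cv2.imwrite(f"pics/{n}0.png",im); np.savez(f"{n}0.npz",im=im,d=d); c=env.calibration(n); print(n,c)
o=env.get_obs(); print(o["time"],o["eef_pos"],o["tool_rot"],o["contact_force"],o["width"])
E
```

```text
scene {'fovy': 47.918189995276215, 'cx': 316.65219439467995, 'cy': 205.1278120815002, 'k1': -0.09772239680188906, 'T': array([[ 6.39924492e-01,  4.65483332e-01, -6.11409774e-01,
         1.29212595e+03],
       [ 7.68077428e-01, -3.63089845e-01,  5.27468320e-01,
        -6.16200853e+02],
       [ 2.35310312e-02, -8.07149944e-01, -5.89877325e-01,
         8.57908248e+02],
       [ 0.00000000e+00,  0.00000000e+00,  0.00000000e+00,
         1.00000000e+00]])}
top {'fovy': 42.763683974460925, 'cx': 322.79240252347756, 'cy': 197.4390847861463, 'k1': -0.09958728989594744, 'T': array([[-1.02925056e-02, -9.87339338e-01,  1.58288013e-01,
         2.63626433e+02],
       [-9.99926272e-01,  9.14253816e-03, -7.99150327e-03,
         6.56780308e+01],
       [ 6.44317135e-03, -1.58358596e-01, -9.87360644e-01,
         1.69894199e+03],
       [ 0.00000000e+00,  0.00000000e+00,  0.00000000e+00,
         1.00000000e+00]])}
0.1 [ 120.9830222 -536.2804249  238.239381 ] [-0.23419673  2.10537909 -2.10280392] [-0.38157061  0.86620598  0.55219043] 88.15412654125649
```

View pics/scene0.png

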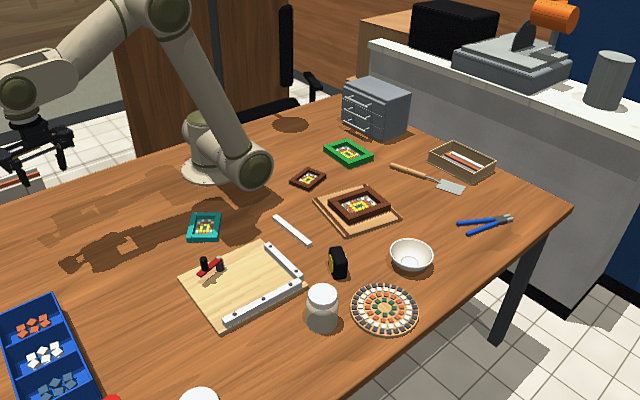

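View pics/top0.png

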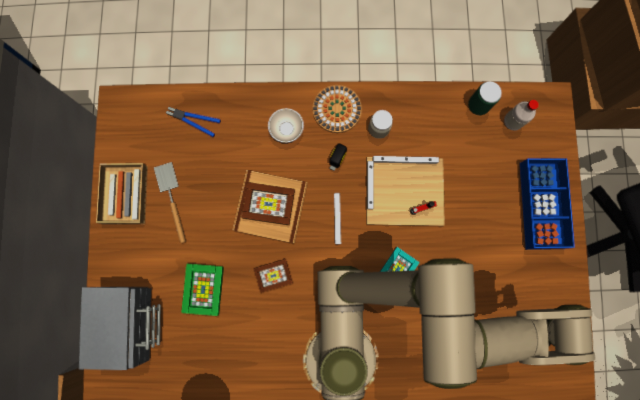

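The top view shows four frame-like things: the turquoise frame (400,260), the green frame (203,290), a small brown frame (273,275) and a larger brown frame on the board (269,205). I choose (269,205). The jig is at (405,190), with its long fence at the image top (+x), its short fence at the left (+y), and the keeper knob near (413,209).

```bash
cat > m.py <<'E'
from h import *
def rect(P):
    (c,(w,h),a)=cv2.minAreaRect(P.astype(np.float32)); b=cv2.boxPoints(((c[0],c[1]),(w,h),a))
    return np.round(c,1),round(w,1),round(h,1),round(a,2)
def blob(mask,seed):
    n,l,st,_=cv2.connectedComponentsWithStats(mask.astype(np.uint8)); ids=l[seed[1]-15:seed[1]+15,seed[0]-15:seed[0]+15]; ids=ids[ids>0]
    return l==np.bincount(ids).argmax()
def contour(m):
    return max(cv2.findContours(m.astype(np.uint8),cv2.RETR_EXTERNAL,cv2.CHAIN_APPROX_NONE)[0],key=cv2.contourArea)[:,0]
E
python3 - <<'E'
from m import *
z=np.load("top0.npz"); im,d=z["im"],z["d"]; C=cloud("top",d); Z=C[...,2]
hsv=cv2.cvtColor(im,cv2.COLOR_BGR2HSV).astype(int)
def roi(u0,u1,v0,v1):
    m=np.zeros((400,640),bool); m[v0:v1,u0:u1]=1; return m
print("table z",np.median(Z[220:250,100:150]),"board",np.median(Z[172:182,250:255]), "deck",np.median(Z[175:195,390:410]))
fr=roi(235,305,170,245)
# frame: dark pixels in the board roi
m=fr&(hsv[...,2]<110)&(Z>8); m=blob(m,(269,205)); print("frame px",rect(onz("top",contour(m),40)),m.sum())
b=fr&(Z>8); print("board",rect(onz("top",contour(b),14)))
mz=fr&(Z>30); mz=blob(mz,(269,205)); print("frame depth",rect(C[mz][:,:2]) if mz.any() else 0, np.median(Z[mz]))
j=roi(355,455,145,235)
al=j&(hsv[...,1]<60)&(hsv[...,2]>120); n,l,st,ce=cv2.connectedComponentsWithStats(al.astype(np.uint8))
for i in range(1,n):
    if st[i,4]>40: print("alu",ce[i],st[i],rect(onz("top",contour(l==i),37)), np.median(Z[l==i]))
jj=j&(Z>8); print("jig",rect(onz("top",contour(jj),15)))
red=j&((hsv[...,0]<8)|(hsv[...,0]>172))&(hsv[...,1]>150)&(hsv[...,2]>60); print("red",red.sum(),rect(onz("top",contour(blob(red,(420,208))),53)),"Z",np.percentile(Z[red],[10,50,90]))
k=j&(Z>75)&(Z<120); print("high",k.sum(),C[k][:,:].mean(0) if k.any() else 0,C[k].max(0) if k.any() else 0)
for n,(u0,u1,v0,v1) in dict(strip=(328,346,185,250),tape=(325,350,140,172)).items():
    q=roi(u0,u1,v0,v1)&(Z>7); print(n,rect(C[q][:,:2]),C[q][:,2].max())
a=cv2.resize(im[150:250,225:315],None,fx=4,fy=4,interpolation=cv2.INTER_CUBIC); b=cv2.resize(im[150:250,360:450],None,fx=4,fy=4,interpolation=cv2.INTER_CUBIC)
cv2.imwrite("pics/crop0.png",np.hstack([a,b]))
E
```

```text
table z -0.23789361919841667 board 13.243449192886601 deck 15.025647123123349Traceback (most recent call last):
  File "<stdin>", line 9, in <module>
  File "m.py", line 3, in rect
    (c,(w,h),a)=cv2.minAreaRect(P.astype(np.float32)); b=cv2.boxPoints(((c[0],c[1]),(w,h),a))
                ~~~~~~~~~~~~~~~^^^^^^^^^^^^^^^^^^^^^^
cv2.error: OpenCV(4.12.0) /io/opencv/modules/imgproc/src/convhull.cpp:143: error: (-215:Assertion failed) total >= 0 && (depth == CV_32F || depth == CV_32S) in function 'convexHull'
```

```bash
sed -i 's/P.astype(np.float32)/np.ascontiguousarray(P[:,:2],np.float32)/; s/; b=cv2.boxPoints.*$//' m.py
python3 - <<'E'
from m import *
z=np.load("top0.npz"); im,d=z["im"],z["d"]; C=cloud("top",d); Z=C[...,2]
hsv=cv2.cvtColor(im,cv2.COLOR_BGR2HSV).astype(int)
def roi(u0,u1,v0,v1):
    m=np.zeros((400,640),bool); m[v0:v1,u0:u1]=1; return m
fr=roi(230,310,165,248)
m=fr&(hsv[...,2]<110)&(Z>8); m=blob(m,(269,205)); print("frame px",rect(onz("top",contour(m),40)),m.sum())
b=fr&(Z>8); print("board",rect(onz("top",contour(b),14)))
mz=fr&(Z>30); mz=blob(mz,(269,205)); print("frame depth",rect(C[mz][:,:2]) if mz.any() else 0, np.median(Z[mz]))
j=roi(355,455,145,235)
al=j&(hsv[...,1]<60)&(hsv[...,2]>120); n,l,st,ce=cv2.connectedComponentsWithStats(al.astype(np.uint8))
for i in range(1,n):
    if st[i,4]>40: print("alu",ce[i],st[i],rect(onz("top",contour(l==i),37)), np.median(Z[l==i]))
jj=j&(Z>8); print("jig",rect(onz("top",contour(jj),15)))
red=j&((hsv[...,0]<8)|(hsv[...,0]>172))&(hsv[...,1]>150)&(hsv[...,2]>60); print("red",red.sum(),rect(onz("top",contour(blob(red,(420,208))),53)),"Z",np.percentile(Z[red],[10,50,90]))
k=j&(Z>65)&(Z<120); print("high",k.sum(),C[k][:,:].mean(0) if k.any() else 0,C[k].max(0) if k.any() else 0)
for n,(u0,u1,v0,v1) in dict(strip=(328,346,185,250),tape=(325,350,140,172)).items():
    q=roi(u0,u1,v0,v1)&(Z>7); print(n,rect(C[q][:,:2]),C[q][:,2].max())
a=cv2.resize(im[150:250,225:315],None,fx=4,fy=4,interpolation=cv2.INTER_CUBIC); b=cv2.resize(im[150:250,360:450],None,fx=4,fy=4,interpolation=cv2.INTER_CUBIC)
cv2.imwrite("pics/crop0.png",np.hstack([a,b]))
E
```

```text
frame px (array([507.5, 238. ]), 171.6, 204.9, 77.83) 1124
board (array([507.3, 228.8]), 213.2, 212.6, 78.37)
frame depth (array([454.6, 159.8]), 386.5, 178.7, 51.05) 38.948814189084715
alu [390.35062612 169.54382826] [368 156  71  53 559] (array([ 627.2, -181.8]), 138.2, 292.7, 34.55) 36.97874965552933
jig (array([ 558.5, -223.5]), 267.0, 242.7, 87.35)
red 78 (array([ 490.5, -266.3]), 17.6, 49.5, 17.67) Z [49.46345106 55.23538087 60.57331976]
high 35 [ 497.31687334 -294.01023563   88.2703631 ] [ 506.68840883 -286.38472694  101.58704119]
strip (array([414.8,  10.7]), 68.7, 314.3, 82.33) 1698.9419905133238
tape (array([497. ,  15.8]), 75.3, 471.4, 87.0) 1698.9419905133238
```

View pics/crop0.png

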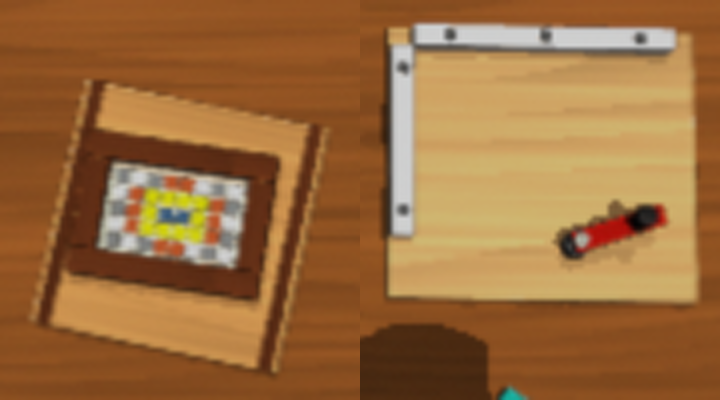

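The crop shows the big frame intact on its board, centred at about px (268,204). The keeper post is at about (403,211) and the knob at about (421,204). I'll redo the measurement with depth dropouts filtered out.

Run:
```python
from m import *
from scipy.optimize import least_squares
box=lambda C,x0,x1,y0,y1,z0,z1:(C[...,0]>x0)&(C[...,0]<x1)&(C[...,1]>y0)&(C[...,1]<y1)&(C[...,2]>z0)&(C[...,2]<z1)
for n in("top","scene"):
    z=np.load(n+"0.npz"); im,d=z["im"],z["d"]; C=cloud(n,d)
    hsv=cv2.cvtColor(im,cv2.COLOR_BGR2HSV).astype(int)
    f=box(C,400,620,120,340,32,48); print(n,"frame",f.sum(),rect(C[f]),np.median(C[f][:,2]))
    mo=box(C,430,590,150,320,16,34)&((hsv[...,2]>150)); 
    b=box(C,380,640,100,360,9,48); print(" board",rect(C[b]))
    F=box(C,420,700,-370,-60,31,44)&(hsv[...,1]<70); 
    P=C[F]; L=P[(P[:,0]>640)]; S=P[P[:,0]<635]; print(" long",len(L),rect(L)," short",len(S),rect(S),np.median(P[:,2]))
    k=box(C,430,620,-370,-180,46,60); print(" keeper",k.sum(),rect(C[k]))
    k=box(C,430,620,-370,-180,80,110); print(" knob",k.sum(),C[k].mean(0),C[k].max(0)) if k.any() else 0
    for nm,bx in dict(strip=(380,560,-20,60,7,40),tape=(540,640,-30,60,20,100),jar=(600,760,-200,-60,40,140),bowl=(600,760,80,250,20,80)).items():
        q=box(C,*bx); print(" ",nm,rect(C[q]),np.percentile(C[q][:,2],98))
```

```text
top frame 939 (array([513.7, 235.4]), 161.4, 121.6, 81.29) 38.948814189084715
 board (array([510. , 230.8]), 245.0, 253.2, 89.68)
 long 333 (array([ 658.2, -217.5]), 28.9, 237.9, 1.76)  short 200 (array([ 524.9, -137.3]), 210.4, 104.8, 40.8) 37.071924881669474
 keeper 98 (array([ 493.2, -278.3]), 18.2, 86.1, 18.13)
 knob 28 [ 497.89191042 -294.92749737   92.21180698] [ 506.68840883 -286.68015518  101.58704119]
  strip (array([466.9,  21.5]), 177.0, 74.4, 9.71) 21.374100749019785
  tape (array([592. ,  18.6]), 28.5, 100.3, 82.07) 66.27415648996444
  jar (array([ 679.5, -150. ]), 100.3, 161.0, 88.83) 106.31581022363773
  bowl (array([680. , 177.4]), 107.8, 160.4, 89.67) 50.80093215551912
scene frame 813 (array([511.2, 231. ]), 166.0, 126.1, 81.12) 39.553306835485955
 board (array([506., 227.]), 215.3, 219.8, 77.77)
 long 691 (array([ 655.8, -220.4]), 29.2, 239.0, 0.59)  short 301 (array([ 558.6, -179.7]), 165.5, 143.4, 87.62) 37.467300529651595
 keeper 175 (array([ 492.6, -282. ]), 20.4, 82.8, 15.71)
 knob 54 [ 499.56188253 -298.42590971   90.73826493] [ 507.41924736 -289.42355069   96.82354258]
  strip (array([463.9,   2.1]), 166.6, 52.8, 12.64) 17.434790292267483
  tape (array([ 6.366e+02, -5.000e-01]), 11.6, 4.5, 82.63) 64.07131773371898
  jar (array([ 687.1, -144.9]), 150.3, 98.4, 8.58) 104.00310756806785
  bowl (array([737.3, 173.4]), 44.2, 114.0, 0.11) 48.83766743419479
```

Run:
```python
from m import *
from scipy.spatial.transform import Rotation as R
M=R.from_rotvec(env.get_obs()["tool_rot"]).as_matrix(); print(M.round(3)); j=M[:,2]; print("jaw deg",np.degrees(np.arctan2(j[1],j[0])))
for n in("top","scene"):
    z=np.load(n+"0.npz"); im,d=z["im"],z["d"]; C=cloud(n,d); S=cv2.cvtColor(im,cv2.COLOR_BGR2HSV)[...,1]
    ok=(C[...,2]>33)&(C[...,2]<42)&(S<70)
    L=C[ok&(C[...,0]>640)&(C[...,0]<680)&(C[...,1]>-330)&(C[...,1]<-110)]
    Sh=C[ok&(C[...,0]>460)&(C[...,0]<625)&(C[...,1]>-130)&(C[...,1]<-85)]
    for nm,P in(("long",L),("short",Sh)):
        vx,vy,x,y=cv2.fitLine(np.ascontiguousarray(P[:,:2],np.float32),cv2.DIST_HUBER,0,.01,.01).ravel(); 
        v=np.array([vx,vy]); s=(P[:,:2]-[x,y])@v; t=(P[:,:2]-[x,y])@[-vy,vx]
        print(n,nm,len(P),np.degrees(np.arctan2(vy,vx))%180,(x,y),"ext",s.min(),s.max(),np.percentile(t,[2,98]))
```

```text
[[-0.976 -0.     0.22 ]
 [-0.22   0.001 -0.976]
 [-0.    -1.    -0.001]]
jaw deg -77.29148057251798
top long 250 89.14048 (np.float32(657.6057), np.float32(-221.37813)) ext -107.97451719843336 111.19424671224988 [-10.28712905   9.01791009]
top short 158 178.5105 (np.float32(556.7273), np.float32(-104.22479)) ext -63.97318079040083 67.46926513162543 [-6.9181803   6.89821541]
scene long 596 89.36528 (np.float32(657.9253), np.float32(-229.94083)) ext -100.02833747362371 119.50990432852629 [-8.46317842 11.98739382]
scene short 242 178.40323 (np.float32(558.48505), np.float32(-109.94398)) ext -68.73656827761668 66.48819066572207 [-8.17731407  9.98097501]
```

```bash
python3 -m creep '[[0.05,0.033,0,0,0,0.15,1],[0.1,0.066,0,0,0,0.3,1],[0.15,0.099,0,0,0,0.45,1],[0.2,0.132,0,0,0,0.6,1],[0.25,0.165,0,0,0,0.75,1],[0.3,0.198,0,0,0,0.9,1],[0.35,0.23,0,0,0,1.05,1],[0.36,0.28,0,0,0,1.195,1],[0.36,0.34,0,0,0,1.195,1],[0.36,0.4,0,0,0,1.195,1]]'; python3 -m creep '[[0,0.06,0,0,0,0,1],[0,0.12,0,0,0,0,1],[0,0.18,0,0,0,0,1],[0,0.24,0,0,0,0,1],[-0.005,0.3,0,0,0,0,1],[-0.01,0.35,-0.02,0,0,0,1],[-0.016,0.375,-0.04,0,0,0,1],[-0.016,0.376,-0.06,0,0,0,1],[-0.016,0.376,-0.08,0,0,0,1],[-0.016,0.376,-0.08,0,0,0,1]]'
```

```text
time: 1.35
eef_pos: [480.7, -134.6, 238.3]
tool_rot: [-1.133, 1.323, -1.321]
contact_force: [0.7, 0.7, -0.3]
width: 88.0
time: 2.6
eef_pos: [464.3, 239.3, 157.5]
tool_rot: [-1.136, 1.324, -1.321]
contact_force: [0.1, 0.1, -0.2]
width: 88.5
```

```bash
python3 -m creep '[[0,0,-0.03,0,0,0,1],[0,0,-0.06,0,0,0,1],[0,0,-0.085,0,0,0,1],[0,0,-0.09,0,0,0,1],[0,0,-0.09,0,0,0,1]]'
python3 - <<'E'
from m import *
im,d=env.read_camera("scene"); np.savez("s1.npz",im=im,d=d)
cv2.imwrite("pics/s1.png",cv2.resize(im[120:250,270:430],None,fx=5,fy=5,interpolation=cv2.INTER_CUBIC)[:600])
E
```

```text
time: 3.22
eef_pos: [465.5, 239.6, 69.6]
tool_rot: [-1.131, 1.321, -1.322]
contact_force: [-0.7, -0.2, -0.3]
width: 88.2
```

View pics/s1.png

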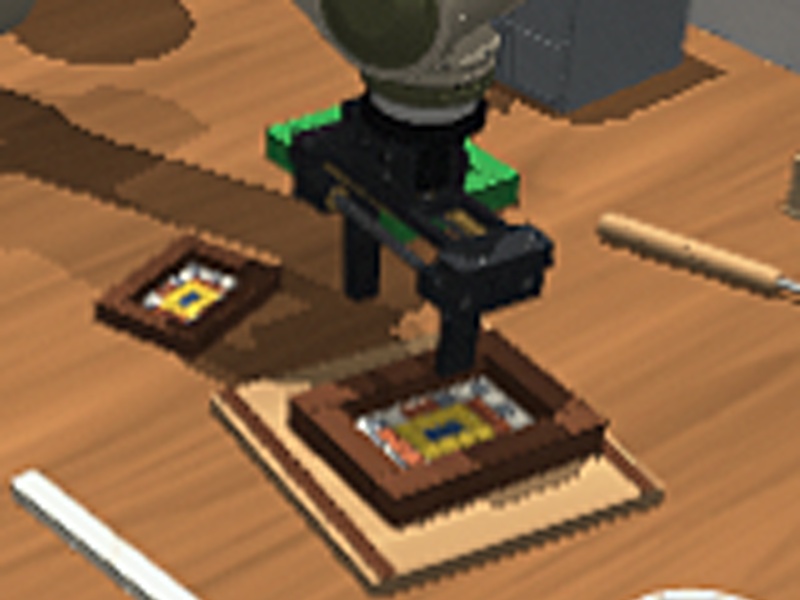

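The crop shows the inner finger (460,370) over the pit and the outer finger (360,290) behind the back bar, with the bar between them. I'll descend and grip.

```bash
python3 -m creep '[[0,0,-0.02,0,0,0,1],[0,0,-0.035,0,0,0,1],[0,0,-0.041,0,0,0,1],[0,0,-0.0435,0,0,0,1],[0,0,-0.0435,0,0,0,1]]'; python3 -m creep '[[0,0,0,0,0,0,-1],[0,0,0,0,0,0,-1],[0,0,0,0,0,0,-1],[0,0,0,0,0,0,-1],[0,0,0,0,0,0,-1],[0,0,0,0,0,0,-1],[0,0,0,0,0,0,-1]]'
```

```text
time: 3.9
eef_pos: [465.2, 239.6, 25.5]
tool_rot: [-1.132, 1.321, -1.322]
contact_force: [0.5, -0.1, -0.4]
width: 88.3
time: 4.78
eef_pos: [464.3, 239.5, 25.2]
tool_rot: [-1.134, 1.323, -1.321]
contact_force: [-0.4, 0.3, 2.0]
width: 21.8
```

```bash
python3 -m creep '[[0,0,0.01,0,0,0,-1],[0,0,0.04,0,0,0,-1],[0,0,0.08,0,0,0,-1],[0,0,0.12,0,0,0,-1],[0.005,-0.03,0.125,0,0,0.02,-1],[0.013,-0.075,0.125,0,0,0.04,-1],[0.02,-0.12,0.125,0,0,0.06,-1],[0.027,-0.165,0.125,0,0,0.08,-1],[0.034,-0.21,0.125,0,0,0.1,-1],[0.041,-0.255,0.125,0,0,0.134,-1]]'; python3 -m creep '[[0.007,-0.045,0,0,0,0,-1],[0.014,-0.09,0,0,0,0,-1],[0.02,-0.135,0,0,0,0,-1],[0.025,-0.175,0,0,0,0,-1],[0.026,-0.195,-0.01,0,0,0,-1],[0.026,-0.2,-0.04,0,0,0,-1],[0.026,-0.2,-0.06,0,0,0,-1],[0.026,-0.2,-0.06,0,0,0,-1],[0.026,-0.2,-0.06,0,0,0,-1]]'
python3 - <<'E'
from m import *
im,d=env.read_camera("scene"); np.savez("s2.npz",im=im,d=d)
cv2.imwrite("pics/s2.png",cv2.resize(im[185:345,165:345],None,fx=3.7,fy=3.7,interpolation=cv2.INTER_CUBIC))
C=cloud("scene",d)
H=cv2.cvtColor(im,cv2.COLOR_BGR2HSV).astype(int)
m=(C[...,0]>500)&(C[...,0]<680)&(C[...,1]<-110)&(C[...,1]>-330)&(C[...,2]>80)&(C[...,2]<130)&(H[...,1]>100)
P=C[m]; print(len(P),rect(P),np.percentile(P[:,2],[5,50,95]))
A=np.c_[P[:,:2]-P[:,:2].mean(0),np.ones(len(P))]; Q=P[:,2]; print(np.linalg.lstsq(A,Q,rcond=None)[0])
print(env.get_obs()["contact_force"])
E
```

```text
time: 6.02
eef_pos: [505.7, -17.0, 150.4]
tool_rot: [-1.201, 1.224, -1.223]
contact_force: [1.3, 0.2, -3.9]
width: 21.5
time: 7.15
eef_pos: [532.2, -215.2, 90.9]
tool_rot: [-1.2, 1.223, -1.224]
contact_force: [-0.1, -0.3, -3.8]
width: 21.7
2010 (array([ 572.3, -221.5]), 170.6, 142.5, 89.29) [ 85.90556037 103.38532304 108.47928422]
[-7.43250429e-03 -4.48691321e-03  9.93837386e+01]
[-0.57660021  0.64410065 -3.95493427]
```

View pics/s2.png

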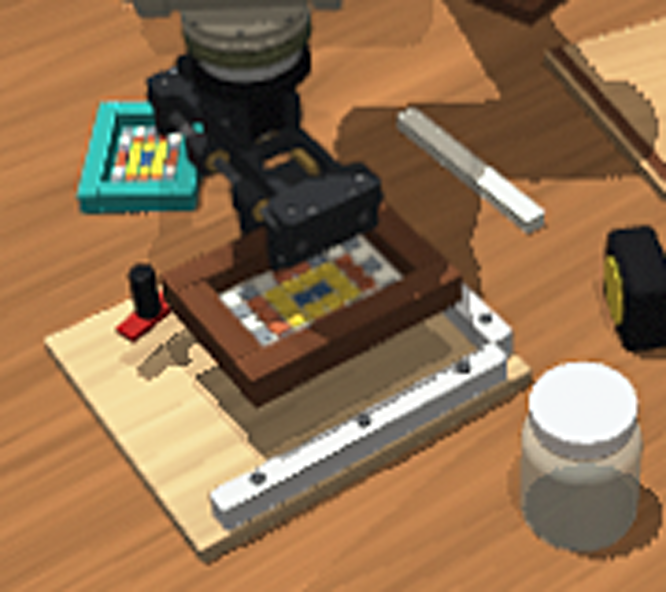

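The frame is held level over the deck, centred at about (315,300) in the crop, and is clear of both the keeper and the fences. Next I'll measure its top face relative to the fences in the same picture.

Run:
```python
from m import *
z=np.load("s2.npz"); im,d=z["im"],z["d"]; C=cloud("scene",d)
S=cv2.cvtColor(im,cv2.COLOR_BGR2HSV).astype(int)
m=(C[...,0]>500)&(C[...,0]<680)&(C[...,1]<-110)&(C[...,1]>-330)&(C[...,2]>100)&(C[...,2]<112)&(S[...,1]>100)
P=C[m]; print(len(P),rect(P),np.median(P[:,2]))
# front top edge (+x side): for y bins the max x ; +y edge: for x bins the max y
for a,b,lo,hi in((0,1,-290,-150),(1,0,530,620)):
    pts=[]
    for y in np.arange(lo,hi,4):
        q=P[abs(P[:,b]-y)<2]
        if len(q)>3: pts.append([y,np.percentile(q[:,a],97)])
    pts=np.array(pts); k=np.polyfit(pts[:,0],pts[:,1],1); print("edge max axis",a,np.median(pts[:,1]),"slope deg",np.degrees(np.arctan(k[0])))
Z=C[...,2]
L=C[(Z>33)&(Z<41)&(C[...,0]>640)&(C[...,0]<680)&(C[...,1]>-330)&(C[...,1]<-120)&(S[...,1]<70)]
pts=np.array([[y,np.percentile(L[abs(L[:,1]-y)<3][:,0],[3,97]).mean()] for y in range(-315,-140,5) if (abs(L[:,1]-y)<3).sum()>4])
k=np.polyfit(pts[:,0],pts[:,1],1); print("long slope deg",np.degrees(np.arctan(k[0])),"center at y=-220",np.polyval(k,-220))
```

```text
1133 (array([ 576.7, -216.3]), 160.2, 133.4, 89.52) 106.27403863601876
edge max axis 0 640.2573648037677 slope deg 0.7759773284842502
edge max axis 1 -141.1606483321958 slope deg 49.299951719835995
long slope deg 1.2819768018799644 center at y=-220 657.4568292697458
```

```bash
python3 -m creep '[[-0.002,0,-0.02,0,0,0,-1],[-0.003,0,-0.04,0,0,0,-1],[-0.003,0,-0.055,0,0,0,-1],[-0.003,0,-0.062,0,0,0,-1],[-0.003,0,-0.0635,0,0,0,-1],[-0.003,0,-0.0635,0,0,0,-1]]'; python3 -m creep '[[0,0,-0.001,0,0,0,-1],[0,0,-0.002,0,0,0,-1],[0,0,-0.002,0,0,0,-1]]'
```

```text
time: 7.95
eef_pos: [529.3, -215.7, 27.3]
tool_rot: [-1.199, 1.223, -1.225]
contact_force: [-0.2, -0.7, -4.5]
width: 21.8
time: 8.32
eef_pos: [529.3, -215.7, 26.2]
tool_rot: [-1.199, 1.222, -1.225]
contact_force: [-3.4, 1.9, 6.9]
width: 21.9
```

```bash
python3 -m creep '[[0.001,0,0.0005,0,0,0,-1],[0.003,0,0.0005,0,0,0,-1],[0.005,0,0.0005,0,0,0,-1],[0.006,0,0.0005,0,0,0,-1],[0.007,0,0.0005,0,0,0,-1],[0.007,0,0.0005,0,0,0,-1]]'; python3 -m creep '[[0.001,0,0,0,0,0,-1],[0.002,0,0,0,0,0,-1],[0.002,0,0,0,0,0,-1]]'
```

```text
time: 9.07
eef_pos: [535.4, -215.6, 26.2]
tool_rot: [-1.201, 1.224, -1.224]
contact_force: [-8.1, 0.9, 6.6]
width: 22.0
time: 9.45
eef_pos: [537.4, -215.7, 26.2]
tool_rot: [-1.201, 1.224, -1.224]
contact_force: [-7.2, -0.1, 6.1]
width: 21.9
```

```bash
python3 -m creep '[[0.001,0,0,0,0,0,-1],[0.0015,0,0,0,0,0,-1],[0.0015,0,0,0,0,0,-1]]'
```

```text
time: 9.82
eef_pos: [538.3, -215.6, 26.2]
tool_rot: [-1.202, 1.225, -1.223]
contact_force: [-10.0, 0.2, 8.7]
width: 21.7
```

```bash
python3 -m creep '[[0,0,0.0008,0,0,0,-1],[0,0,0.0008,0,0,0,-1]]'; python3 -m creep '[[0.0007,0,0,0,0,0,-1],[0.0014,0,0,0,0,0,-1],[0.0014,0,0,0,0,0,-1]]'
```

```text
time: 10.07
eef_pos: [538.7, -215.2, 26.2]
tool_rot: [-1.2, 1.226, -1.223]
contact_force: [-6.1, 1.7, 1.6]
width: 21.6
time: 10.45
eef_pos: [538.8, -215.0, 26.2]
tool_rot: [-1.202, 1.228, -1.221]
contact_force: [-12.7, 0.8, 5.5]
width: 22.0
```

The frame is against the fence, at x=538.8 with a stall. To get it truly flush I'll let go. Then I'll push the free frame from inside its pit with the shut fingers, turned 90° so the gripper body stays clear of the jar and knob.

```bash
python3 -m creep '[[-0.002,0,0,0,0,0,-1],[-0.002,0,0,0,0,0,1],[-0.002,0,0,0,0,0,1],[-0.002,0,0,0,0,0,1],[-0.002,0,0,0,0,0,1],[-0.002,0,0,0,0,0,1]]'; python3 -m creep '[[0,0,0.02,0,0,0,1],[0,0,0.05,0,0,0,1],[0,0,0.075,0,0,0.17,-1],[0.01,0,0.075,0,0,0.34,-1],[0.02,0,0.075,0,0,0.51,-1],[0.03,0,0.075,0,0,0.68,-1],[0.04,0,0.075,0,0,0.85,-1],[0.049,0,0.075,0,0,1.02,-1],[0.049,0,0.075,0,0,1.19,-1],[0.049,0,0.075,0,0,1.36,-1]]';python3 -m creep '[[0,0,0,0,0,0.17,-1],[0,0,0,0,0,0.211,-1],[0,0,0,0,0,0.211,-1]]'
python3 - <<'E'
from m import *
im,d=env.read_camera("scene"); np.savez("s3.npz",im=im,d=d)
cv2.imwrite("pics/s3.png",cv2.resize(im[185:345,165:345],None,fx=3.7,fy=3.7,interpolation=cv2.INTER_CUBIC))
o=env.get_obs(); print(o["joint_pos"])
E
```

```text
time: 11.2
eef_pos: [539.0, -215.5, 26.1]
tool_rot: [-1.2, 1.224, -1.224]
contact_force: [-0.1, 0.2, -0.3]
width: 69.7
time: 12.45
eef_pos: [587.9, -215.5, 100.9]
tool_rot: [-1.564, 0.177, -0.177]
contact_force: [-0.0, 0.5, -0.2]
width: 10.2
time: 12.82
eef_pos: [587.9, -215.5, 101.0]
tool_rot: [-1.571, 0.016, -0.016]
contact_force: [0.2, -0.5, -0.1]
width: 0.4
[-5.40155538e-01  6.32159565e-01  1.27267139e+00 -2.08021019e-05
  1.23682819e+00 -2.09013120e+00]
```

View pics/s3.png

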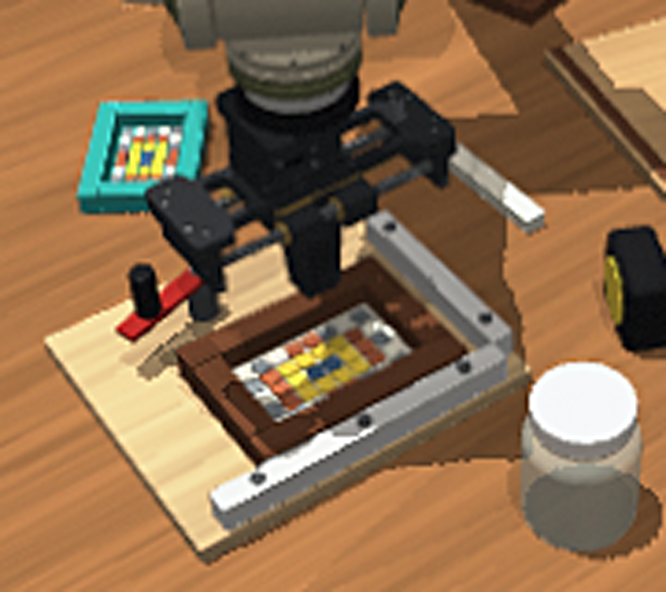

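The frame lies nearly flush along the long fence with a gap at the short one, and the shut fingers are above the pit. I'll descend into the pit and push +x.

```bash
python3 -m creep '[[0,0,-0.03,0,0,0,-1],[0,0,-0.055,0,0,0,-1],[0,0,-0.068,0,0,0,-1],[0.005,0,-0.0715,0,0,0,-1],[0.012,0,-0.0715,0,0,0,-1],[0.018,0,-0.0715,0,0,0,-1],[0.022,0,-0.0715,0,0,0,-1],[0.022,0,-0.0715,0,0,0,-1]]'; python3 -m creep '[[0.0015,0,0,0,0,0,-1],[0.003,0,0,0,0,0,-1],[0.0045,0,0,0,0,0,-1],[0.0045,0,0,0,0,0,-1]]'
```

```text
time: 13.88
eef_pos: [610.2, -215.5, 29.7]
tool_rot: [-1.571, 0.015, -0.016]
contact_force: [0.6, -0.5, -0.1]
width: 0.9
time: 14.38
eef_pos: [614.4, -215.5, 29.5]
tool_rot: [-1.571, 0.016, -0.016]
contact_force: [-0.5, 0.6, 0.2]
width: 0.2
```

```bash
python3 -m creep '[[0.001,0,0,0,0,0,-1],[0.002,0,0,0,0,0,-1],[0.002,0,0,0,0,0,-1]]';python3 -m creep '[[0.0007,0,0,0,0,0,-1],[0.0014,0,0,0,0,0,-1],[0.0014,0,0,0,0,0,-1]]'
```

```text
time: 14.75
eef_pos: [615.3, -215.5, 29.5]
tool_rot: [-1.57, 0.018, -0.013]
contact_force: [-5.4, -0.2, 2.7]
width: 0.6
time: 15.12
eef_pos: [615.5, -215.4, 29.5]
tool_rot: [-1.57, 0.02, -0.011]
contact_force: [-12.0, 0.3, 6.3]
width: 0.5
```

```bash
python3 -m creep '[[-0.0002,0,0,0,0,0,-1],[-0.0002,0,0,0,0,0,-1],[-0.0002,0,0,0,0,0,-1],[-0.0002,0,0,0,0,0,-1],[-0.0002,0,0,0,0,0,-1],[-0.0002,0,0,0,0,0,-1]]'
```

```text
time: 15.88
eef_pos: [615.5, -215.4, 29.5]
tool_rot: [-1.57, 0.02, -0.012]
contact_force: [-11.0, 0.8, 6.1]
width: 0.3
```

```bash
python3 -m creep '[[-0.005,0,0,0,0,0,-1],[-0.015,0,0,0,0,0,-1],[-0.025,0,0,0,0,0,-1],[-0.025,0.01,0,0,0,0,-1],[-0.025,0.02,0,0,0,0,-1],[-0.025,0.03,0,0,0,0,-1],[-0.025,0.034,0,0,0,0,-1],[-0.025,0.036,0,0,0,0,-1],[-0.025,0.038,0,0,0,0,-1],[-0.025,0.038,0,0,0,0,-1]]';python3 -m creep '[[0,0.0015,0,0,0,0,-1],[0,0.003,0,0,0,0,-1],[0,0.0045,0,0,0,0,-1],[0,0.006,0,0,0,0,-1],[0,0.0075,0,0,0,0,-1],[0,0.009,0,0,0,0,-1],[0,0.009,0,0,0,0,-1]]'
```

```text
time: 17.12
eef_pos: [592.6, -177.6, 29.5]
tool_rot: [-1.571, 0.016, -0.016]
contact_force: [0.4, 0.4, 0.1]
width: 0.8
time: 18.0
eef_pos: [592.6, -168.6, 29.6]
tool_rot: [-1.571, 0.015, -0.016]
contact_force: [0.1, -2.3, -1.0]
width: 0.2
```

```bash
python3 -m creep '[[0,0.0012,0,0,0,0,-1],[0,0.0024,0,0,0,0,-1],[0,0.0036,0,0,0,0,-1],[0,0.0048,0,0,0,0,-1],[0,0.006,0,0,0,0,-1],[0,0.006,0,0,0,0,-1]]'
python3 - <<'E'
from m import *
im,d=env.read_camera("top"); C=cloud("top",d); H=cv2.cvtColor(im,cv2.COLOR_BGR2HSV).astype(int)
m=(abs(C[...,2]-40)<8)&(H[...,1]>90)&(H[...,2]<120)&(C[...,0]>500)&(C[...,0]<660)&(C[...,1]>-320)&(C[...,1]<-100)
print(m.sum(),rect(C[m]))
cv2.imwrite("pics/t4.png",cv2.resize(im[145:240,355:455],None,fx=6,fy=6,interpolation=cv2.INTER_CUBIC))
E
```

```text
time: 18.75
eef_pos: [592.6, -162.3, 29.5]
tool_rot: [-1.571, 0.016, -0.015]
contact_force: [-0.1, -2.0, -1.6]
width: 0.5
170 (array([ 564.4, -257.5]), 128.8, 56.8, 1.27)
```

View pics/t4.png

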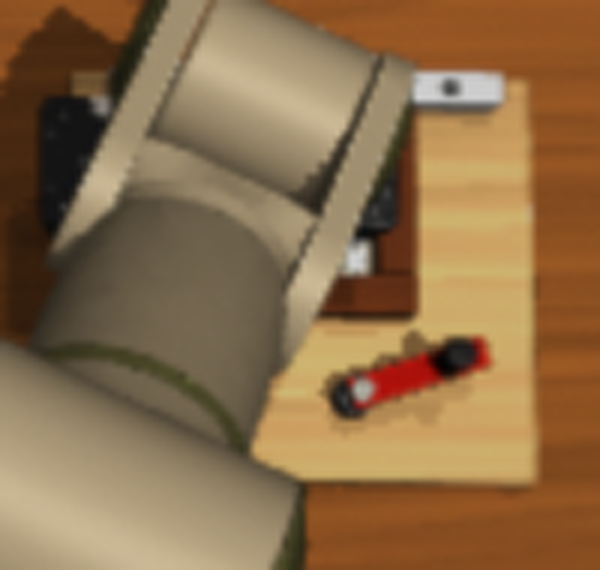

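The arm hides most of it, but the frame's -y edge is at about y=-286 and should be at about -278 when seated. That leaves about 8 mm, so I'll continue gently.

```bash
python3 -m creep '[[0,0.001,0,0,0,0,-1],[0,0.002,0,0,0,0,-1],[0,0.003,0,0,0,0,-1],[0,0.004,0,0,0,0,-1],[0,0.004,0,0,0,0,-1]]'; python3 -m creep '[[0,0.0008,0,0,0,0,-1],[0,0.0016,0,0,0,0,-1],[0,0.0016,0,0,0,0,-1]]'
```

```text
time: 19.42
eef_pos: [592.6, -158.4, 29.6]
tool_rot: [-1.571, 0.015, -0.016]
contact_force: [0.1, -2.1, -1.0]
width: 0.5
time: 19.8
eef_pos: [592.6, -156.8, 29.6]
tool_rot: [-1.571, 0.016, -0.016]
contact_force: [-0.2, -1.9, 1.0]
width: 0.2
```

```bash
python3 -m creep '[[0,0.0008,0,0,0,0,-1],[0,0.0016,0,0,0,0,-1],[0,0.0016,0,0,0,0,-1]]'
```

```text
time: 20.18
eef_pos: [592.6, -155.2, 29.5]
tool_rot: [-1.571, 0.016, -0.015]
contact_force: [-0.3, -2.5, 0.4]
width: 0.4
```

```bash
python3 -m creep '[[0,0.0008,0,0,0,0,-1],[0,0.0016,0,0,0,0,-1],[0,0.0016,0,0,0,0,-1]]'
```

```text
time: 20.55
eef_pos: [592.6, -153.6, 29.6]
tool_rot: [-1.571, 0.015, -0.015]
contact_force: [-0.5, -3.0, -0.5]
width: 0.1
```

```bash
python3 -m creep '[[0,0.0008,0,0,0,0,-1],[0,0.0014,0,0,0,0,-1],[0,0.0014,0,0,0,0,-1]]'
```

```text
time: 20.92
eef_pos: [592.6, -152.4, 29.6]
tool_rot: [-1.571, 0.016, -0.016]
contact_force: [0.0, -4.1, -0.5]
width: 0.4
```

```bash
python3 -m creep '[[0,0.0005,0,0,0,0,-1],[0,0.001,0,0,0,0,-1],[0,0.001,0,0,0,0,-1]]'
```

```text
time: 21.3
eef_pos: [592.5, -152.2, 29.6]
tool_rot: [-1.572, 0.016, -0.016]
contact_force: [-1.5, -8.1, -0.7]
width: 0.7
```

```bash
python3 -m creep '[[0,0.0003,0,0,0,0,-1],[0,0.0006,0,0,0,0,-1],[0,0.0006,0,0,0,0,-1]]'
```

```text
time: 21.68
eef_pos: [592.5, -152.1, 29.6]
tool_rot: [-1.573, 0.016, -0.016]
contact_force: [-1.3, -11.0, -0.7]
width: 0.5
```

```bash
python3 -m creep '[[0,0,0,0,0,0,-1],[0,0,0,0,0,0,-1],[0,0,0,0,0,0,-1],[0,0,0,0,0,0,-1],[0,0,0,0,0,0,-1]]';  python3 -m creep '[[0,-0.005,0,0,0,0,-1],[0,-0.015,0,0,0,0,-1],[0.005,-0.025,0,0,0,0,-1],[0.012,-0.04,0,0,0,0,-1],[0.018,-0.04,0,0,0,0,-1],[0.021,-0.04,0,0,0,0,-1],[0.0225,-0.04,0,0,0,0,-1],[0.024,-0.04,0,0,0,0,-1],[0.024,-0.04,0,0,0,0,-1]]'
```

```text
time: 22.3
eef_pos: [592.5, -152.1, 29.6]
tool_rot: [-1.573, 0.016, -0.016]
contact_force: [-2.1, -10.2, -1.6]
width: 0.7
time: 23.42
eef_pos: [615.9, -190.3, 29.4]
tool_rot: [-1.57, 0.017, -0.014]
contact_force: [-4.2, 0.6, 1.7]
width: 0.6
```

```bash
python3 -m creep '[[0.0007,0,0,0,0,0,-1],[0.0014,0,0,0,0,0,-1],[0.0014,0,0,0,0,0,-1],[0.0014,0,0,0,0,0,-1],[0.0014,0,0,0,0,0,-1],[0.0014,0,0,0,0,0,-1]]'
```

```text
time: 24.18
eef_pos: [616.2, -190.3, 29.4]
tool_rot: [-1.57, 0.019, -0.012]
contact_force: [-11.1, -0.0, 4.6]
width: 0.0
```

```bash
python3 -m creep '[[-0.006,0,0,0,0,0,-1],[-0.015,0,0,0,0,0,-1],[-0.025,0.01,0,0,0,0,-1],[-0.025,0.025,0,0,0,0,-1],[-0.025,0.033,0,0,0,0,-1],[-0.025,0.036,0,0,0,0,-1],[-0.025,0.0375,0,0,0,0,-1],[-0.025,0.0385,0,0,0,0,-1],[-0.025,0.0385,0,0,0,0,-1]]';python3 -m creep '[[0,0.0004,0,0,0,0,-1],[0,0.0008,0,0,0,0,-1],[0,0.0008,0,0,0,0,-1]]'
```

```text
time: 25.3
eef_pos: [593.1, -152.4, 29.5]
tool_rot: [-1.571, 0.016, -0.016]
contact_force: [0.9, -0.4, 0.3]
width: 0.7
time: 25.68
eef_pos: [593.1, -152.2, 29.6]
tool_rot: [-1.572, 0.015, -0.016]
contact_force: [0.3, -5.8, -1.2]
width: 0.4
```

```bash
python3 -m creep '[[0,0.0003,0,0,0,0,-1],[0,0.0007,0,0,0,0,-1],[0,0.0007,0,0,0,0,-1],[0,0.0007,0,0,0,0,-1],[0,0.0007,0,0,0,0,-1],[0,0.0007,0,0,0,0,-1],[0,0.0007,0,0,0,0,-1]]';python3 -m creep '[[0,-0.003,0,0,0,0,-1],[0,-0.015,0,0,0,0,-1],[0,-0.025,0.01,0,0,0,-1],[0,-0.03,0.05,0,0,0,-1],[0,-0.03,0.1,0,0,0,-1],[0,-0.03,0.15,0,0,0,-1],[-0.05,-0.03,0.16,0,0,0,-1],[-0.1,-0.03,0.16,0,0,0,-1],[-0.15,-0.03,0.16,0,0,0,-1],[-0.2,0,0.16,0,0,0,-1]]'
python3 - <<'E'
from m import *
for n in("top","scene"):
    im,d=env.read_camera(n); np.savez(n+"5.npz",im=im,d=d)
    C=cloud(n,d); Z=C[...,2]; H=cv2.cvtColor(im,cv2.COLOR_BGR2HSV).astype(int)
    g=(C[...,0]>430)&(C[...,0]<700)&(C[...,1]>-370)&(C[...,1]<-80)
    f=g&(Z>35)&(Z<46)&(H[...,1]>90)&(H[...,2]<130)&(C[...,0]>520); print(n,"frame",f.sum(),rect(C[f]))
    k=g&(Z>46)&(Z<62)&(C[...,0]<560)&(H[...,1]>120); print(" red",k.sum(),rect(C[k]))
    k=g&(Z>68)&(Z<110)&(C[...,0]<560)&(H[...,2]<70); print(" knob",k.sum(),C[k].mean(0),np.percentile(C[k],[2,98],axis=0).round(1).tolist())
    k=g&(Z>42)&(Z<68)&(C[...,0]<560)&(H[...,1]<80); print(" post?",k.sum(),C[k].mean(0))
a,b=np.load("top5.npz")["im"],np.load("scene5.npz")["im"]
cv2.imwrite("pics/c5.png",np.hstack([cv2.resize(a[145:240,355:455],(400,380),interpolation=2),cv2.resize(b[215:335,170:312],(400,380),interpolation=2)]))
E
```

```text
time: 26.55
eef_pos: [593.1, -152.2, 29.6]
tool_rot: [-1.573, 0.015, -0.016]
contact_force: [-1.1, -7.5, -1.6]
width: 0.5
time: 27.8
eef_pos: [391.6, -151.6, 190.2]
tool_rot: [-1.572, 0.016, -0.018]
contact_force: [1.1, 0.0, -0.2]
width: 0.4
top frame 737 (array([ 590.4, -196.4]), 158.2, 121.3, 87.94)
 red 116 (array([ 517. , -216.9]), 202.7, 80.1, 89.19)
 knob 22 [ 497.63140663 -292.55500188   88.28395444] [[491.2, -301.1, 71.8], [504.0, -287.0, 99.2]]
 post? 15 [ 510.02925324 -172.25089561   51.36856359]
scene frame 1107 (array([ 588.6, -197.5]), 160.9, 122.3, 88.77)
 red 148 (array([ 502.4, -266.5]), 105.6, 58.6, 66.36)
 knob 72 [ 501.34334923 -299.35600721   84.572015  ] [[491.5, -306.0, 68.9], [506.4, -291.0, 96.4]]
 post? 29 [ 487.28806644 -252.53532812   53.97013221]
```

View pics/c5.png

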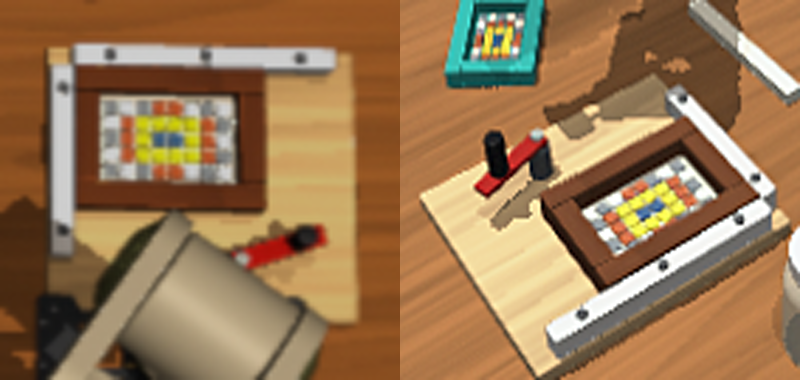

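Both views show the frame flush against both fences with no visible gap. The measured centre is about (589.5,-197), as predicted. The keeper is at about 19° (0.33 rad) and its knob at about (499,-296.5). I'll grip the knob with the jaws tangential and swing it, turning the tool along.

```bash
python3 -m creep '[[0.02,-0.025,0,0,0,-0.17,0.2],[0.04,-0.05,0,0,0,-0.34,0.2],[0.06,-0.08,0,0,0,-0.51,0.2],[0.08,-0.11,0,0,0,-0.68,0.2],[0.1,-0.135,0,0,0,-0.85,0.2],[0.1074,-0.145,-0.02,0,0,-1.02,0.2],[0.1074,-0.145,-0.04,0,0,-1.19,0.2],[0.1074,-0.145,-0.06,0,0,-1.239,0.2],[0.1074,-0.145,-0.07,0,0,-1.239,0.2],[0.1074,-0.145,-0.07,0,0,-1.239,0.2]]'
python3 - <<'E'
from m import *
im,d=env.read_camera("scene"); cv2.imwrite("pics/k6.png",cv2.resize(im[180:300,150:300],None,fx=4,fy=4,interpolation=2))
p=np.array([483.4,-249.8]); k0=np.array([499,-296.5])
for a in np.radians(np.linspace(-72,-1.2,11)): print(((p+50*np.array([np.cos(a),np.sin(a)])-k0)/1000).round(4), round(a+np.radians(72),3))
E
```

```text
time: 29.15
eef_pos: [500.6, -296.0, 119.5]
tool_rot: [-1.341, 0.976, -0.975]
contact_force: [0.3, 0.7, 0.1]
width: 52.8
[-0.0001 -0.0009] 0.0
[0.0056 0.0014] 0.124
[0.011  0.0044] 0.247
[0.016 0.008] 0.371
[0.0206 0.0122] 0.494
[0.0245 0.0169] 0.618
[0.0279 0.0221] 0.741
[0.0306 0.0276] 0.865
[0.0326 0.0335] 0.989
[0.0339 0.0395] 1.112
[0.0344 0.0457] 1.236
```

View pics/k6.png

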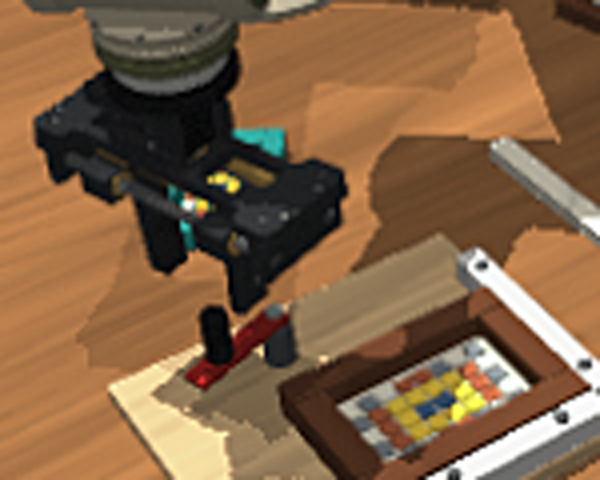

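The open fingers at (165,265) and (245,300) straddle the knob at (213,315). I'll descend and grip.

```bash
python3 -m creep '[[-0.001,0,-0.02,0,0,0,0.2],[-0.001,0,-0.04,0,0,0,0.2],[-0.001,0,-0.053,0,0,0,0.2],[-0.001,0,-0.053,0,0,0,0.2]]'; python3 -m creep '[[0,0,0,0,0,0,-1],[0,0,0,0,0,0,-1],[0,0,0,0,0,0,-1],[0,0,0,0,0,0,-1],[0,0,0,0,0,0,-1],[0,0,0,0,0,0,-1]]'
```

```text
time: 29.7
eef_pos: [499.4, -295.7, 66.4]
tool_rot: [-1.341, 0.977, -0.976]
contact_force: [-0.1, 0.8, 0.4]
width: 52.8
time: 30.45
eef_pos: [499.4, -296.0, 66.8]
tool_rot: [-1.341, 0.976, -0.977]
contact_force: [-1.3, -0.8, 3.3]
width: 17.0
```

```bash
python3 -m creep '[[0.0028,0.0012,0,0,0,0.062,-1],[0.0056,0.0023,0,0,0,0.124,-1],[0.0083,0.0037,0,0,0,0.186,-1],[0.011,0.0053,0,0,0,0.247,-1],[0.0135,0.007,0,0,0,0.309,-1],[0.016,0.0089,0,0,0,0.371,-1]]'
python3 - <<'E'
from m import *
im,d=env.read_camera("scene"); cv2.imwrite("pics/k7.png",cv2.resize(im[180:300,150:300],None,fx=4,fy=4,interpolation=2))
E
```

```text
time: 31.2
eef_pos: [515.5, -286.6, 66.8]
tool_rot: [-1.457, 0.692, -0.692]
contact_force: [-0.9, 1.0, 3.7]
width: 16.9
```

View pics/k7.png

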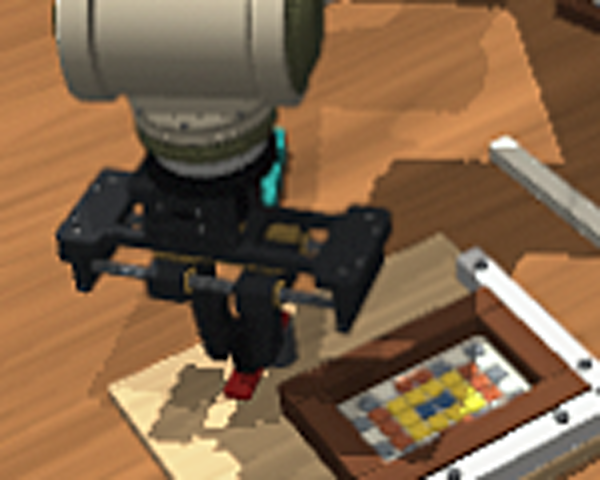

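The keeper tip at (242,385) has swung with the gripped knob, so I'll carry on to square.

```bash
python3 -m creep '[[0.0024,0.002,0,0,0,0.062,-1],[0.0046,0.0042,0,0,0,0.124,-1],[0.0085,0.0088,0,0,0,0.247,-1],[0.0119,0.014,0,0,0,0.371,-1],[0.0146,0.0193,0,0,0,0.494,-1],[0.0166,0.025,0,0,0,0.618,-1],[0.0176,0.031,0,0,0,0.742,-1],[0.018,0.0345,0,0,0,0.82,-1],[0.018,0.0358,0,0,0,0.866,-1],[0.018,0.0358,0,0,0,0.866,-1]]'
python3 - <<'E'
from m import *
from scipy.spatial.transform import Rotation as R
j=R.from_rotvec(env.get_obs()["tool_rot"]).as_matrix()[:,2]; print("jaw",np.degrees(np.arctan2(j[1],j[0])))
E
```

```text
time: 32.5
eef_pos: [533.2, -249.4, 66.7]
tool_rot: [-1.568, 0.018, -0.017]
contact_force: [-0.3, 7.5, 6.3]
width: 16.9
jaw 88.69876593870909
```

```bash
python3 -m creep '[[0,-0.0007,0,0,0,0,-1],[0,-0.0014,0,0,0,0,-1],[0,-0.0014,0,0,0,0,-1]]'
```

```text
time: 32.88
eef_pos: [533.3, -250.6, 66.7]
tool_rot: [-1.567, 0.019, -0.018]
contact_force: [-0.8, 8.5, 5.7]
width: 17.2
```

```bash
python3 -m creep '[[0,0,0,0,0,0,0.2],[0,0,0,0,0,0,0.2],[0,0,0,0,0,0,0.2],[0,0,0,0,0,0,0.2]]'; python3 -m creep '[[0,0,0.02,0,0,0,0.2],[0,0,0.05,0,0,0,0.2],[0,0,0.1,0,0,0,0.2],[-0.05,0.05,0.13,0,0,0,0.2],[-0.1,0.1,0.13,0,0,0,0.2],[-0.15,0.15,0.13,0,0,0,0.2],[-0.15,0.2,0.13,0,0,0,0.2],[-0.15,0.25,0.13,0,0,0,0.2],[-0.15,0.3,0.13,0,0,0,0.2],[-0.15,0.33,0.13,0,0,0,0.2]]'
python3 - <<'E'
from m import *
for n in("top","scene"):
    im,d=env.read_camera(n); np.savez(n+"8.npz",im=im,d=d)
    C=cloud(n,d); Z=C[...,2]; H=cv2.cvtColor(im,cv2.COLOR_BGR2HSV).astype(int)
    g=(C[...,0]>460)&(C[...,0]<700)&(C[...,1]>-370)&(C[...,1]<-80)
    f=g&(Z>35)&(Z<46)&(H[...,1]>90)&(H[...,2]<130)&(C[...,0]>520); print(n,"frame",f.sum(),rect(C[f]))
    r=((H[...,0]<6)|(H[...,0]>174))&(H[...,1]>190)&(H[...,2]>90)&g&(C[...,0]<590)&(Z>42); P=onz(n,np.argwhere(r)[:,::-1],55); print(" red",r.sum(),rect(P))
    vx,vy,x,y=cv2.fitLine(np.ascontiguousarray(P[:,:2],np.float32),cv2.DIST_HUBER,0,.01,.01).ravel(); print(" dir",np.degrees(np.arctan2(vy,vx)))
    k=g&(Z>68)&(Z<110)&(H[...,2]<70); print(" knob",k.sum(),C[k].mean(0),np.percentile(C[k],[2,98],axis=0).round(1).tolist())
a,b=np.load("top8.npz")["im"],np.load("scene8.npz")["im"]
cv2.imwrite("pics/c8.png",np.hstack([cv2.resize(a[145:240,355:455],(400,380),interpolation=2),cv2.resize(b[215:335,170:312],(400,380),interpolation=2)]))
E
```

```text
time: 33.38
eef_pos: [533.3, -252.5, 66.4]
tool_rot: [-1.571, 0.017, -0.017]
contact_force: [-0.7, 0.3, 0.2]
width: 52.1
time: 34.62
eef_pos: [382.9, 79.5, 196.8]
tool_rot: [-1.571, 0.015, -0.016]
contact_force: [-0.3, -0.5, 0.6]
width: 53.1
top frame 700 (array([ 589.7, -196.4]), 158.5, 120.2, 87.8)
 red 69 (array([ 517.7, -249.3]), 13.2, 76.6, 87.77)
 dir -2.3956468
 knob 32 [ 532.16952229 -248.49531117   88.22875877] [[525.7, -257.5, 72.2], [539.5, -240.9, 99.9]]
scene frame 1033 (array([ 589.4, -198.1]), 159.5, 122.0, 87.96)
 red 90 (array([ 518.2, -252.6]), 17.6, 77.1, 89.34)
 dir -0.5218711
 knob 62 [ 536.24622595 -254.42387834   85.15915852] [[527.7, -260.2, 69.6], [541.2, -248.2, 96.1]]
```

View pics/c8.png

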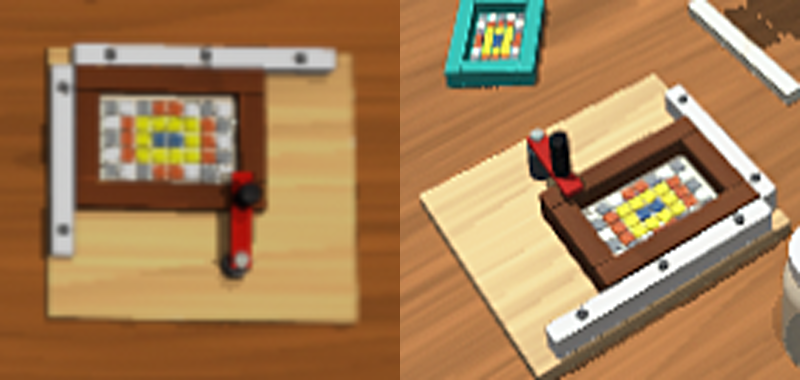

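Both views show the keeper square over the frame. Its direction reads -2.4° and -0.5°, against a jig yaw of about -1.2°. The frame's centre is unmoved to within 1 mm and the arm is clear, so I'll hand it in.

```bash
python3 -c "
from bench import env
print(env.sign_off(), env.get_obs()['time'])"
```

```text
the job is handed in; nothing more can be done
the job is handed in; nothing more can be done
```

The job is handed in, at about 35 s of the 72 s allowed. The frame is seated in the corner and the keeper is swung over it.

**What I did:**
- **Placing:** I gripped the larger brown frame by its long bar, carried it to the jig and pressed it against the long fence while still gripped. That reading was about 12.7 N at the wrist, part of it friction.
- **Leaning:** I then let go and pushed from inside the frame's recess with shut fingers. I leaned about 11 N on the long fence for over 0.6 s, slid the frame along, and leaned about 10–11 N on the short fence for over 0.6 s. A second, confirming lean gave 11 N on the long fence and 7.5 N on the short.
- **Keeper:** I gripped the knob, swung it to square and released it.

**Last checks:**
- **Frame:** it looked flush on both fences. Its centre was at about (589.5, -197), as predicted from the fences, and had not moved by more than about 1 mm after the keeper swing. The cameras cannot resolve gaps under about 1 mm.
- **Keeper:** the two cameras disagreed slightly, reading its direction as -2.4° (top) and -0.5° (scene). The jig's own yaw is about -1.2°, so the keeper is square to roughly 1°.
- **Unexplained force:** a sideways force of about 8 N showed on the tool while it held the knob at the end. It vanished on release and left no visible shift.
- **Other things:** I did not approach the strip, tape, jar or bowl. I did not measure them again at the end.

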